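# Switch on the counter circuits by feel

## Robot

A 6-joint arm with a two-finger parallel gripper is mounted at the origin on the work surface. World frame = base frame: x ahead of the robot, y to its left, z up, the work surface at z = 0. Lengths are in mm, angles in rad, forces in N, time in s.
With the tool pointing down it reaches from about 275 to 1000 mm from the base axis. Payload 8.4 kg.
Tool frame: the origin (TCP) lies at the very end of the fingers, on their centre line; the grasp point (between the pads) lies 19 mm behind it; z points along the fingers, y is the direction in which the jaws open and shut (so a half turn about z gives the same grasp; the last joint's range is limited). The gripper opens to 85 mm and grips with 20 to 120 N. Pads are 22 mm wide; open, the fingers measure 114 mm over their backs; the gripper's body (76 mm by 85 mm) begins 54 mm behind the grasp point. The pads swing forward as they close: fully open they stand 13 mm farther back than shut.
Start: joints at [-1.348, 0.353, 1.633, -0, 1.155, -0.002], TCP at [139.318, -609.277, 231.281] pointing down, gripper open.
Joint ranges: [-2.63, 2.63], [-0.92, 2.1], [0.06, 2.66], [-1.3, 4.44], [0, 2.69], [-3.02, 3.02]. Speed limits (rad/s): [2.22, 2.22, 2.79, 3.14, 3.14, 3.14].

## Interface

Orientations are given as [roll, pitch, yaw] about the fixed x, y, z axes, in that order (R = Rz(yaw) Ry(pitch) Rx(roll)).
In Python, from rig import sense, grab_frame, get_calibration, sign_off, boxes_of, trace gives the robot as it stands.
- The arm moves only by the tool servo_tool, never from a script. Its argument "rows" is a list of rows, each a list of 3 entries, a list of its own where there are three numbers: the finger opening in mm, from 0 to 85.4, then the shift along the tool's x, y, z in mm, then the turn, a rotation vector about the tool's x, y, z in degrees. A call has 1 to 8 rows; each row shifts and turns the commanded pose from where the row before left it, along the tool's axes as they then stand; what a row does not reach is not made up. A row lasts 1/8 s, in which the tool goes at most 62.5 mm and 10.7 degrees, less where a joint would pass 70% of its speed; a pose out of reach is approached as far as the arm can. A call is refused whole if a number of a shift passes 62.5 or a number of a turn 10.7, either way. A call with a gripper value outside its range is refused whole. The fingers move at their own pace and stop on an object; "force" is the grip in N (left out, the last holds). Time passes only in rows, so rows that do not move let the fingers close. It gives the time, the measured TCP pose, the force and the opening at its end, in the units of the state.
- sense(): the state, without advancing time (a new reading comes with each control period).
- grab_frame(name): name is "scene" or "side" or "wrist"; returns the picture (480x640x3 uint8, blue, green, red); there is no depth.
- get_calibration(name): a dict with "intrinsics" (3x3 intrinsics, pixels), "world_to_cam" (4x4, takes a point from world to camera coordinates). Camera axes: x right, y down, z forward; pixel columns grow to the right and rows downward; lengths in mm; the calibration is good to about 2 mm. A picture is of the moment at which its call begins: read the wrist's pose just before it. get_calibration takes no time and is no camera call; for the wrist camera it gives the pose at the moment of the call.
- sign_off(): hands the job in, once; it reports no verdict.
Trained networks look in the newest picture that a camera, given by its name, has taken for a name from the list of things; names that differ only in an ending like _2 or _b are one class to them, and where a whole thing is asked for, a point or a joint stands for the part that bears it (a point fixed in the world has none). Each returns a list of dicts, best first, with "conf" (0 to 1); they miss things now and then, are a little off and sometimes report something else, mostly with a low value. They report only what shows in the picture. A call takes as long as a camera call.
- boxes_of(camera, thing): "centre" ([x, y, z] in mm, in the coordinates of the camera as it stood for that picture, good to about 4 mm: the middle of the surface that is visible of it).
- trace(camera, thing): "mask" (480x640 bool, what is visible of it).
The state is a dict: "clock": time; "qpos": joint angles; "qvel": joint speeds; "joint_efforts": joint torques, N m; "eef_pos": TCP position; "tcp_rot": TCP orientation; "contact_force": force on the tool from outside, world axes, zero at the start; "wrist_torque": the same for the moment, N m; "opening": opening from 0.0 (shut) to 1.0 (fully open).
Only numpy, scipy, OpenCV 4.12 (cv2) and the standard library are available. Lean on these libraries where they do the work, as an engineer would, in place of code of your own. Each camera call takes 0.05 s, during which the arm holds its last target. There are 200 camera calls.

## Task

Slide the cover of the switch box on the counter fully open; its pilot lamps are dead, so feel each of the two levers with a gentle touch of the fingers, the left one (seen from the robot) before the right one, and throw it over to on, leaning away from the robot, only if it is off; never throw a lever that is on to off. When both levers are on, slide the cover fully shut again and let go. Leave the other things on the counter where they are.

Things in the scene. Friction and masses are not known exactly. Their poses are not given: they have to be found in the camera images.
- switchbox: Grey fixed switch box: deck 150 mm (x) by 325 mm (y), 35 mm high. Origin: centre of its underside. x points away from the robot (turned up to 0.3 rad), y to the robot's left, z up. Two levers stand on the left half (y > 0), 65 mm apart; the open cover parks on the empty right half. Left end wall at y +155 to +162 mm, 118 mm long in x, 97 mm high. The pilot lamps are dead.
- cover_grip (a point): Centre of the grip rib on the sliding cover: black solid rib 90 mm long (box x), 12 mm thick (box y), 30 mm tall, from 107 to 137 mm above the counter; this point is half-way up, 122 mm above the counter, at box x 0. The cover is an aluminium hood 146 x 150 mm, top 108 mm above the counter, skirts down to the deck, open at its left end so that it passes over the levers.
- cover (a joint): Travel of the cover in m towards box -y (right): 0 = fully shut over the levers (rib at box y +80 mm), 0.15 = fully open (rib at box y -70 mm; the hood then covers y -145 to +5 mm). Stops at both ends; slides with about 1.5 N of friction and stays where left. It may start up to 30 mm ajar.
- lever_left: The left black paddle lever: flat plate 12 mm thick, 28 mm wide (along box y), 60 mm long from its pivot, 50 g. Origin: its fixed pivot, at box x 0, y +110 mm, z 30 mm (5 mm below the deck). It swings in the box's x-z plane between stops 0.4 rad either side of upright: leaning to box -x (towards the robot) is OFF, to +x (away) is ON. The body's z axis is vertical when OFF.
- lever_right: The right black paddle lever: flat plate 12 mm thick, 28 mm wide (along box y), 60 mm long from its pivot, 50 g. Origin: its fixed pivot, at box x 0, y +45 mm, z 30 mm (5 mm below the deck). It swings in the box's x-z plane between stops 0.4 rad either side of upright: leaning to box -x (towards the robot) is OFF, to +x (away) is ON. The body's z axis is vertical when OFF.
- lever_left_tip (a point): Middle of the left lever's top edge, 60 mm from the pivot: box x -23 mm, z 85 mm when OFF, x +23 mm, z 85 mm when ON. Both levers snap like toggles: about 2.5 N at the top edge starts one moving from its stop, less as it nears upright; past upright it snaps to the other stop by itself. A light push is enough; over 30 N on a lever would break it.
- lever_right_tip (a point): The same point of the right lever: box x -23 mm, z 85 mm when OFF, x +23 mm, z 85 mm when ON. It snaps over as the left one does.
- tape_dispenser: Bystander, to be left alone: grey tape dispenser, 150 x 60 mm, 102 mm tall. Origin: centre of its underside.
- calculator: Bystander, to be left alone: flat pink calculator, 100 x 160 mm, 18 mm thick. Origin: centre of its underside.
- stamp: Bystander, to be left alone: rubber stamp with a grey handle, 45 x 70 mm, 60 mm tall. Origin: centre of its underside.
- ink_pad: Bystander, to be left alone: flat metal ink pad tin, 62 x 115 mm, 24 mm thick. Origin: centre of its underside.
- note_block: Bystander, to be left alone: block of note paper, 75 mm square, 35 mm tall. Origin: centre of its underside.
- pen_cup: Bystander, to be left alone: round black pen cup with pens, 76 mm wide, 150 mm tall with the pens. Origin: centre of its underside.
- calendar: Bystander, to be left alone: tent-shaped desk calendar, 90 x 160 mm, 133 mm tall. Origin: centre of its underside.

How it is judged:
By the outcome, as a careful person would: the job done as asked, in the order asked, and still so for the second after the job is handed in, with the robot touching nothing.
It also fails if it takes over 58 s, if anything falls off the work surface, if the arm or the gripper's body presses on something with over 40 N, if the wrist force passes 120 N, or if a joint passes its speed limit or range.

## Working session

There is one attempt and no reset: what is moved stays moved. The work goes in short steps, Python scripts to look and compute and a tool call to move; the robot and the scene stay as the last step left them, time stands still between calls to the robot, and variables do not carry over. Pictures are saved under pics/ and viewed, about 8 in all and at most 12, crops included, and the job is handed in when it is done.

Besides the shell and the picture viewer there is one more tool, called after "Call:" as name([rows], argument=value, ...), one row to a line, values as JSON. servo_tool: Moves the arm, as the interface text tells. Its arguments: {"type":"object","properties":{"rows":{"type":"array","items":{"type":"array"}},"force":{"type":"number"}},"required":["rows"]}

```bash
mkdir -p pics; ls
python3 - <<'E'
from rig import *
import cv2, numpy as np
s=sense(); print(s['clock'],s['eef_pos'],s['tcp_rot'],s['contact_force'],s['opening'])
ims=[grab_frame(c) for c in ("scene","side")]
cv2.imwrite("pics/a.png",cv2.resize(np.vstack([ims[0],ims[1]]),(450,675))[:600] if 0 else cv2.resize(np.hstack(ims),(800,300)))
cv2.imwrite("pics/scene.png",ims[0])
for c in ("scene","side"):
    M=np.array(get_calibration(c)["world_to_cam"]); Mi=np.linalg.inv(M)
    for t in ("switchbox","cover_grip","cover","tape_dispenser","calculator","stamp","ink_pad","note_block","pen_cup","calendar","lever_left"):
        for b in boxes_of(c,t)[:2]:
            p=Mi@np.r_[b["centre"],1]; print(c,t,round(b["conf"],2),p[:3].round(0))
E
```

```text
pics
0.0 [ 139.18594453 -608.79340723  230.53033076] [-3.14013628e+00  3.12444611e-06  2.24767755e-01] [-0.38943186  0.44568995  0.16778313] 0.9972109059250434
scene switchbox 0.85 [596. -42.  53.]
scene cover_grip 0.82 [604. -18. 105.]
scene cover 0.97 [607. -18. 106.]
scene tape_dispenser 0.72 [693. 166.  66.]
scene calculator 0.93 [313. 329.  12.]
scene stamp 0.77 [422. -76.  47.]
scene ink_pad 0.78 [ 502. -300.   25.]
scene ink_pad 0.44 [593. -42.  53.]
scene note_block 0.92 [706. -18.  33.]
scene pen_cup 0.92 [ 659. -206.   69.]
scene pen_cup 0.16 [ 504. -300.   25.]
scene calendar 0.88 [810.  87.  65.]
scene lever_left 0.45 [ 660. -207.   68.]
side cover_grip 0.95 [535.  12. 110.]
side cover_grip 0.54 [699.   9.  33.]
side cover 0.63 [536.  11. 107.]
side cover 0.35 [ 485. -285.   22.]
side tape_dispenser 0.82 [661. 176.  44.]
side tape_dispenser 0.29 [424. -49.  29.]
side calculator 0.6 [303. 346.  15.]
side calculator 0.34 [423. -54.  28.]
side stamp 0.73 [423. -53.  30.]
side ink_pad 0.62 [ 485. -287.   27.]
side note_block 0.98 [702.   7.  34.]
side pen_cup 0.73 [ 640. -190.   84.]
side pen_cup 0.62 [550.  63.  76.]
side calendar 0.75 [782. 120.  66.]
side lever_left 0.61 [551.  64.  78.]
side lever_left 0.22 [535.  11. 105.]
```

View pics/scene.png

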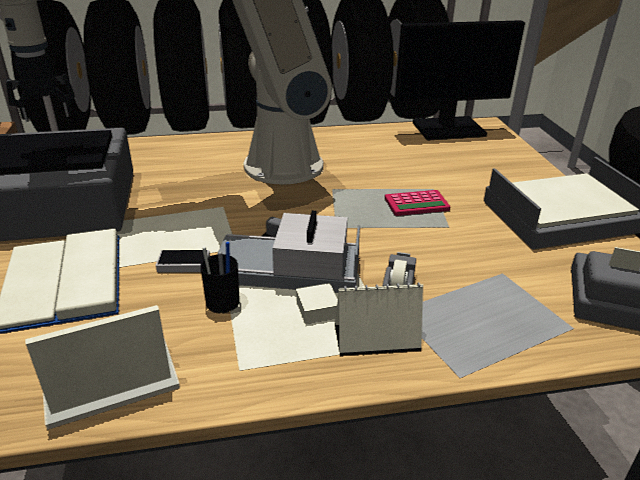

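View pics/a.png

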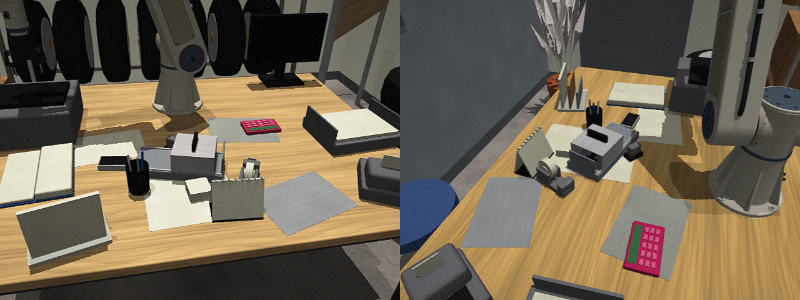

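Call:
servo_tool([
  [85, [40, -39.5, -15.8], [0, 0, 0]],
  [85, [40, -39.5, -15.8], [0, 0, 0]],
  [85, [40, -39.5, -15.8], [0, 0, 0]],
  [85, [40, -39.5, -15.8], [0, 0, 0]],
  [85, [40, -39.5, -15.8], [0, 0, 0]],
  [85, [40, -39.5, -15.8], [0, 0, 0]],
])

```text
clock: 1.95
eef_pos: [321.1, -323.2, 326.8]
tcp_rot: [3.141, -0.001, 0.224]
contact_force: [1.5, 0.0, -0.0]
opening: 0.995
```

Call:
servo_tool([
  [85, [40, -39.5, -15.8], [0, 0, 0]],
  [85, [40, -39.5, -15.8], [0, 0, 0]],
  [85, [40, -39.5, -15.8], [0, 0, 0]],
  [85, [40, -39.5, -15.8], [0, 0, 0]],
  [85, [40, -39.5, -15.8], [0, 0, 0]],
  [85, [40, -39.5, -15.8], [0, 0, 0]],
  [85, [0, 0, 0], [0, 0, 0]],
])

```text
clock: 2.82
eef_pos: [503.4, -37.2, 421.8]
tcp_rot: [-3.141, -0.002, 0.229]
contact_force: [0.3, -0.0, 0.1]
opening: 0.996
```

```bash
cat > h.py <<'E'
from rig import *
import cv2, numpy as np
def rays(cam,px):
    c=get_calibration(cam); M=np.array(c["world_to_cam"]); K=np.array(c["intrinsics"])
    R,t=M[:3,:3],M[:3,3]; o=-R.T@t
    d=(R.T@np.linalg.inv(K)@np.c_[px,np.ones(len(px))].T).T
    return o,d
def onplane(cam,px,z):
    o,d=rays(cam,px); return o+d*((z-o[2])/d[:,2])[:,None]
def proj(cam,P):
    c=get_calibration(cam); M=np.array(c["world_to_cam"]); K=np.array(c["intrinsics"])
    q=(K@(M[:3,:3]@np.asarray(P,float).T+M[:3,3:4])).T; return q[:,:2]/q[:,2:]
E
python3 - <<'E'
from h import *
s=sense(); print(s['clock'],s['eef_pos'],s['tcp_rot'],s['contact_force'])
im=grab_frame("wrist"); cv2.imwrite("pics/w1.png",im); cv2.imwrite("pics/crop.png",cv2.resize(grab_frame("scene")[190:310,200:380],None,fx=4,fy=4))
Mi=np.linalg.inv(np.array(get_calibration("wrist")["world_to_cam"]));print(Mi.round(2))
for t in ("switchbox","cover_grip","cover","stamp","pen_cup","note_block","tape_dispenser"):
    for b in boxes_of("wrist",t)[:2]:print(t,round(b["conf"],2),(Mi@np.r_[b["centre"],1])[:3].round(0))
E
```

```text
2.825 [503.43325003 -37.24323661 421.81408674] [-3.14134354e+00 -2.13195794e-03  2.29145778e-01] [ 0.33840977 -0.0483835   0.06370565]
[[ 2.2000e-01 -9.4000e-01 -2.5000e-01  5.6489e+02]
 [-9.7000e-01 -2.2000e-01 -6.0000e-02 -2.5040e+01]
 [ 0.0000e+00  2.6000e-01 -9.7000e-01  5.6249e+02]
 [ 0.0000e+00  0.0000e+00  0.0000e+00  1.0000e+00]]
switchbox 0.89 [544. -42. 109.]
cover_grip 0.87 [560. -12. 105.]
cover 0.71 [557.  -6. 103.]
stamp 0.77 [420. -66.  55.]
stamp 0.21 [671. -22.  32.]
pen_cup 0.84 [ 633. -226.   68.]
pen_cup 0.54 [306. 296.  12.]
note_block 0.86 [669. -24.  34.]
note_block 0.44 [ 481. -290.   20.]
tape_dispenser 0.98 [629. 175.  23.]
```

View pics/w1.png

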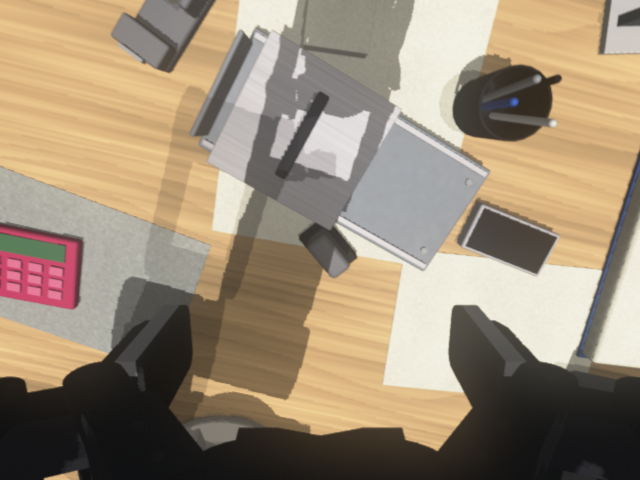

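Run:
```python
from h import *
from scipy.optimize import least_squares
P=lambda l,z:onplane("wrist",np.array(l,float),z)[:,:2]
rib=P([[323,96],[281,175]],137); dk=P([[489,171],[425,269]],35); w=P([[244,32],[193,135]],97); cv=P([[400,108],[337,227],[210,160]],108)
print(rib,dk,w,cv)
for a in (rib,dk,w): d=a[0]-a[1]; print(np.hypot(*d), np.arctan2(d[1],d[0]))
src=[(75,-162.5),(-75,-162.5),(59,160),(-59,160)]; dst=np.r_[dk,w]
def f(v):
    c,s=np.cos(v[2]),np.sin(v[2]); R=np.array([[c,-s],[s,c]])
    r=(np.array(src)@R.T+v[:2]-dst).ravel()
    m=(rib-v[:2])@R; return np.r_[r, m[0,0]-45,m[1,0]+45,m[0,1]-v[3],m[1,1]-v[3]]
r=least_squares(f,[560,-40,-.3,70]); print(r.x,r.fun.round(1))
v=r.x;c,s=np.cos(v[2]),np.sin(v[2]);print("cover corners box",(cv-v[:2])@np.array([[c,-s],[s,c]]))
```

```text
[[ 5.90654618e+02 -2.33171456e+01]
 [ 5.09871864e+02  3.71887584e-01]] [[ 557.3350548  -237.93185065]
 [ 419.91780158 -197.72964572]] [[634.33653069  66.45947034]
 [525.13588565 100.98312339]] [[ 598.42119203 -101.21180602]
 [ 464.79818136  -67.86891566]
 [ 504.98918764   77.06676732]]
84.18446195484258 -0.285246881269278
143.17722850685618 -0.28461327473070624
114.52800311258197 -0.30620558165648093
[ 5.34337911e+02 -6.57963902e+01 -2.92696257e-01  5.66083514e+01] [ 1.9 -5.1 -4.3 -2.   2.7  3.9 -1.1  3.4 -3.3  2.5  0.3 -0.3]
cover corners box [[ 71.57636243 -15.41891634]
 [-65.98416646 -22.0490153 ]
 [-69.32150429 128.3189712 ]]
```

View pics/crop.png

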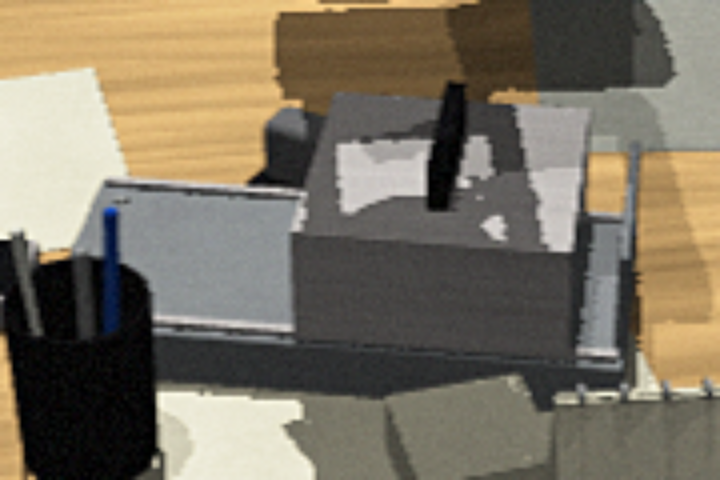

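```bash
cat >> h.py <<'E'
def b2w(v,p):
    p=np.asarray(p,float); c,s=np.cos(v[2]),np.sin(v[2])
    return np.c_[v[0]+c*p[:,0]-s*p[:,1], v[1]+s*p[:,0]+c*p[:,1], p[:,2]]
def wire(v,yr):
    L=[]
    def rect(x,y0,y1,z): return [(x,y0,z),(x,y1,z),(-x,y1,z),(-x,y0,z)]
    for a in (rect(75,-162.5,162.5,35),rect(59,155,162,97),rect(73,yr-75,yr+75,108),rect(45,yr-6,yr+6,137)): L.append(b2w(v,a))
    return L
def draw(im,cam,v,yr,f):
    im=cv2.resize(im,None,fx=f,fy=f,interpolation=cv2.INTER_CUBIC)
    for l in wire(v,yr): cv2.polylines(im,[np.round((proj(cam,l)+.5)*f).astype(int)],True,(0,0,255),1)
    return im
E
python3 - <<'E'
from h import *
for c in ("scene","side","wrist"): print(np.array(get_calibration(c)["intrinsics"]).round(1).tolist())
v=[534.3,-65.8,-.2927];yr=57
w=draw(cv2.imread("pics/w1.png"),"wrist",v,yr,2)[20:570,360:1000]
s=draw(cv2.imread("pics/scene.png"),"scene",v,yr,3)[560:900,620:1140]
cv2.imwrite("pics/o1.png",w); 
cv2.imwrite("pics/o2.png",s)
E
```

```text
[[570.8, 0.0, 324.0], [0.0, 570.8, 231.4], [0.0, 0.0, 1.0]]
[[446.6, 0.0, 318.0], [0.0, 446.6, 237.5], [0.0, 0.0, 1.0]]
[[432.4, 0.0, 320.0], [0.0, 432.4, 240.6], [0.0, 0.0, 1.0]]
```

View pics/o1.png

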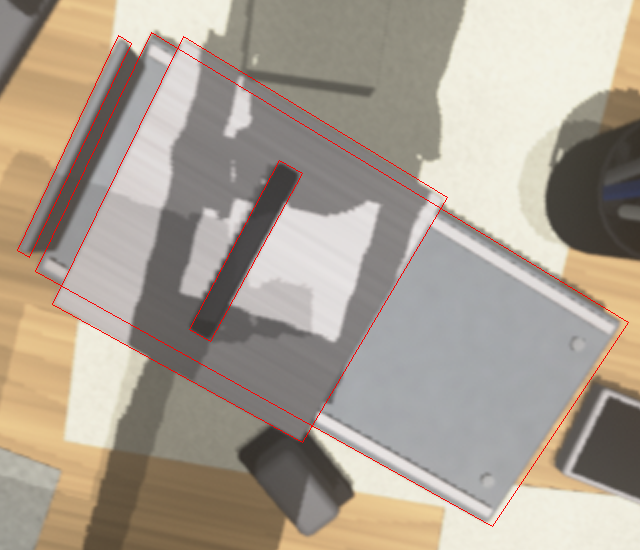

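View pics/o2.png

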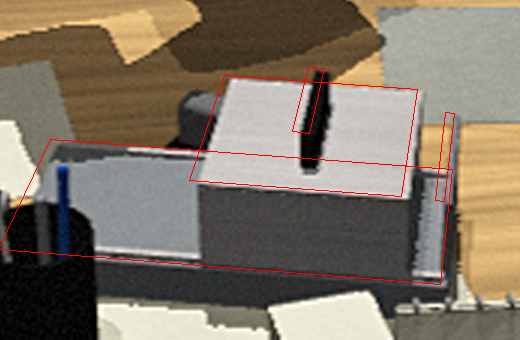

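Call:
servo_tool([
  [85, [52.5, -15.5, 20], [0, 0, 0]],
  [85, [0, 0, 60], [0, 0, 10]],
  [85, [0, 0, 60], [0, 0, 10]],
  [85, [0, 0, 60], [0, 0, 9.9]],
  [85, [0, 0, 55], [0, 0, 0]],
  [85, [0, 0, 0], [0, 0, 0]],
])

```text
clock: 4.03
eef_pos: [546.2, -13.7, 162.5]
tcp_rot: [3.139, 0.008, -0.297]
contact_force: [1.2, -0.3, -0.0]
opening: 0.996
```

Run:
```python
from h import *
im=grab_frame("wrist"); cv2.imwrite("pics/w2.png",im)
s=sense(); print(s['clock'],s['eef_pos'],s['tcp_rot'],s['contact_force'])
cv2.imwrite("pics/o3.png",draw(im,"wrist",[534.3,-65.8,-.2927],57,1))
```

```text
4.075 [548.45582282 -13.74414699 165.38432198] [ 3.14076011e+00  3.03485543e-03 -2.97405246e-01] [ 0.3284938  -0.01266298  1.77591846]
```

View pics/o3.png

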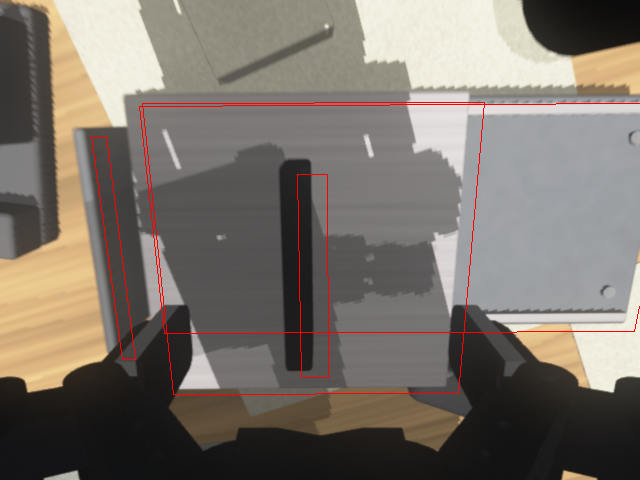

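Call:
servo_tool([
  [85, [5, -9.5, 35], [0, 0, 0]],
  [85, [0, 0, 18], [0, 0, 0]],
  [85, [0, 0, 0], [0, 0, 0]],
  [0, [0, 0, 0], [0, 0, 0]],
  [0, [0, 0, 0], [0, 0, 0]],
  [0, [0, 0, 0], [0, 0, 0]],
  [0, [0, 0, 0], [0, 0, 0]],
], force=40)

```text
clock: 4.95
eef_pos: [557.0, -5.8, 113.2]
tcp_rot: [-3.142, -0.0, -0.297]
contact_force: [-0.2, 2.8, 4.7]
opening: 0.139
```

Call:
servo_tool([
  [0, [0, 30, 0], [0, 0, 0]],
  [0, [0, 40, 0], [0, 0, 0]],
  [0, [0, 30, 0], [0, 0, 0]],
  [0, [0, 15, 0], [0, 0, 0]],
  [0, [0, 6, 0], [0, 0, 0]],
  [0, [0, 0, 0], [0, 0, 0]],
])

```text
clock: 5.7
eef_pos: [522.4, -121.7, 113.4]
tcp_rot: [3.141, -0.002, -0.297]
contact_force: [4.4, -2.4, 2.7]
opening: 0.129
```

Call:
servo_tool([
  [0, [0, 4, 0], [0, 0, 0]],
  [0, [0, 0, 0], [0, 0, 0]],
])

```text
clock: 5.95
eef_pos: [521.4, -125.1, 113.3]
tcp_rot: [3.142, -0.002, -0.296]
contact_force: [4.9, -3.0, 3.0]
opening: 0.131
```

Call:
servo_tool([
  [0, [0, 3, 0], [0, 0, 0]],
  [0, [0, 0, 0], [0, 0, 0]],
])

```text
clock: 6.2
eef_pos: [520.6, -127.7, 113.3]
tcp_rot: [-3.141, -0.002, -0.296]
contact_force: [5.3, -1.8, 2.9]
opening: 0.131
```

Call:
servo_tool([
  [0, [0, 3, 0], [0, 0, 0]],
  [0, [0, 0, 0], [0, 0, 0]],
])

```text
clock: 6.45
eef_pos: [520.6, -128.0, 113.3]
tcp_rot: [-3.137, -0.002, -0.298]
contact_force: [10.5, 15.6, 2.0]
opening: 0.13
```

Call:
servo_tool([
  [0, [0, 3, 0], [0, 0, 0]],
  [0, [0, 0, 0], [0, 0, 0]],
])

```text
clock: 6.7
eef_pos: [520.5, -128.1, 113.3]
tcp_rot: [-3.133, -0.002, -0.299]
contact_force: [15.5, 32.1, 1.9]
opening: 0.133
```

Call:
servo_tool([
  [0, [0, -5.5, 0], [0, 0, 0]],
  [50, [0, 0, 0], [0, 0, 0]],
  [50, [0, 0, 0], [0, 0, 0]],
  [50, [0, 0, -20], [0, 0, 0]],
  [50, [0, 0, -30], [0, 0, 0]],
  [0, [-20, -58, 0], [0, 0, 0]],
  [0, [-20, -58, 0], [0, 0, 0]],
  [0, [-22, -58, 0], [0, 0, 0]],
])

```text
clock: 7.7
eef_pos: [510.1, 57.2, 162.8]
tcp_rot: [3.141, 0.001, -0.299]
contact_force: [0.7, -0.2, 1.1]
opening: 0.001
```

Call:
servo_tool([
  [0, [0, -6, 0], [0, 0, 0]],
  [0, [0, 0, 0], [0, 0, 0]],
  [0, [0, 0, 0], [0, 0, 0]],
])

```text
clock: 8.07
eef_pos: [512.5, 60.4, 162.7]
tcp_rot: [3.141, 0.001, -0.298]
contact_force: [0.1, -0.4, 0.3]
opening: -0.005
```

Run:
```python
from h import *
im=grab_frame("wrist"); cv2.imwrite("pics/w3.png",draw(im,"wrist",[540.5,-60.9,-.290],-70,1))
s=sense(); print(s['clock'],s['eef_pos'],s['tcp_rot'],s['contact_force'],s['opening'])
```

```text
8.125 [512.54490824  60.26352008 162.69906824] [ 3.14115301e+00  4.75284784e-04 -2.98794799e-01] [-1.13643873  0.60849725  0.31901573] 0.004011741596632562
```

View pics/w3.png

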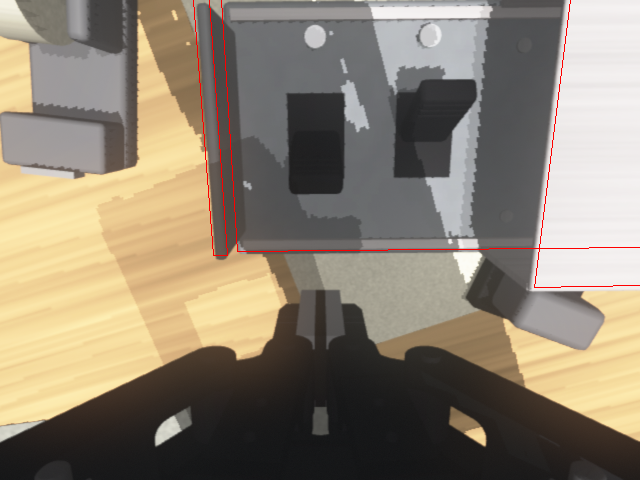

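Call:
servo_tool([
  [0, [0, -2, 45], [0, 0, 0]],
  [0, [0, 0, 40], [0, 0, 0]],
  [0, [0, 0, 6], [0, 0, 0]],
  [0, [8, 0, 0], [0, 0, 0]],
  [0, [5, 0, 0], [0, 0, 0]],
  [0, [0, 0, 0], [0, 0, 0]],
  [0, [0, 0, 0], [0, 0, 0]],
])

```text
clock: 9.0
eef_pos: [526.0, 59.7, 72.6]
tcp_rot: [-3.141, -0.001, -0.297]
contact_force: [0.4, 0.8, 0.3]
opening: 0.0
```

Call:
servo_tool([
  [0, [4, 0, 0], [0, 0, 0]],
  [0, [0, 0, 0], [0, 0, 0]],
])

```text
clock: 9.25
eef_pos: [529.9, 58.6, 72.0]
tcp_rot: [-3.141, -0.0, -0.297]
contact_force: [-0.2, -0.0, 0.1]
opening: 0.0
```

Call:
servo_tool([
  [0, [3, 0, 0], [0, 0, 0]],
  [0, [0, 0, 0], [0, 0, 0]],
])

```text
clock: 9.5
eef_pos: [531.7, 57.8, 71.7]
tcp_rot: [3.141, 0.002, -0.297]
contact_force: [-3.2, 1.8, 2.0]
opening: -0.006
```

Call:
servo_tool([
  [0, [0, 0, 0], [0, 0, 0]],
  [0, [0, 0, 0], [0, 0, 0]],
])

```text
clock: 9.75
eef_pos: [531.9, 57.7, 71.8]
tcp_rot: [3.141, 0.001, -0.297]
contact_force: [-4.0, 1.5, 2.1]
opening: -0.001
```

Call:
servo_tool([
  [0, [5, 0, 0], [0, 0, 0]],
  [0, [6, 0, 0], [0, 0, 0]],
  [0, [6, 0, 0], [0, 0, 0]],
  [0, [6, 0, 0], [0, 0, 0]],
  [0, [6, 0, 0], [0, 0, 0]],
  [0, [0, 0, 0], [0, 0, 0]],
  [0, [0, 0, 0], [0, 0, 0]],
])

```text
clock: 10.62
eef_pos: [560.0, 49.1, 71.8]
tcp_rot: [3.142, 0.0, -0.297]
contact_force: [0.1, 0.0, -0.4]
opening: 0.002
```

Call:
servo_tool([
  [0, [-25, 0, 0], [0, 0, 0]],
  [0, [-24, 0, 0], [0, 0, 0]],
  [0, [0, 33, 0], [0, 0, 0]],
  [0, [0, 32, 0], [0, 0, 0]],
  [0, [13, 0, 0], [0, 0, 0]],
  [0, [0, 0, 0], [0, 0, 0]],
  [0, [4, 0, 0], [0, 0, 0]],
  [0, [0, 0, 0], [0, 0, 0]],
])

```text
clock: 11.62
eef_pos: [510.8, -3.1, 71.8]
tcp_rot: [-3.142, -0.0, -0.296]
contact_force: [-0.1, 1.1, -0.6]
opening: -0.002
```

Call:
servo_tool([
  [0, [3, 0, 0], [0, 0, 0]],
  [0, [0, 0, 0], [0, 0, 0]],
])

```text
clock: 11.88
eef_pos: [513.6, -4.3, 71.9]
tcp_rot: [-3.142, -0.0, -0.297]
contact_force: [-0.3, -0.2, -0.2]
opening: -0.001
```

Call:
servo_tool([
  [0, [2, 0, 0], [0, 0, 0]],
  [0, [0, 0, 0], [0, 0, 0]],
])

```text
clock: 12.12
eef_pos: [515.4, -5.1, 71.9]
tcp_rot: [-3.142, -0.0, -0.297]
contact_force: [0.7, -0.2, -1.3]
opening: 0.003
```

Call:
servo_tool([
  [0, [3, 0, 0], [0, 0, 0]],
  [0, [0, 0, 0], [0, 0, 0]],
])

```text
clock: 12.38
eef_pos: [518.4, -6.0, 71.9]
tcp_rot: [-3.142, -0.0, -0.297]
contact_force: [-0.5, 0.5, 0.4]
opening: -0.002
```

Call:
servo_tool([
  [0, [3, 0, 0], [0, 0, 0]],
  [0, [0, 0, 0], [0, 0, 0]],
])

```text
clock: 12.62
eef_pos: [521.3, -6.9, 71.9]
tcp_rot: [-3.142, -0.0, -0.297]
contact_force: [0.2, -0.5, 0.4]
opening: 0.002
```

Call:
servo_tool([
  [0, [6, 0, 0], [0, 0, 0]],
  [0, [6, 0, 0], [0, 0, 0]],
  [0, [6, 0, 0], [0, 0, 0]],
  [0, [6, 0, 0], [0, 0, 0]],
  [0, [0, 0, 0], [0, 0, 0]],
  [0, [0, 0, 0], [0, 0, 0]],
])

```text
clock: 13.38
eef_pos: [543.7, -13.8, 71.8]
tcp_rot: [3.142, 0.0, -0.297]
contact_force: [0.9, 0.3, 0.3]
opening: 0.0
```

Call:
servo_tool([
  [0, [3, 0, 0], [0, 0, 0]],
  [0, [0, 0, 0], [0, 0, 0]],
])

```text
clock: 13.62
eef_pos: [547.1, -14.8, 72.0]
tcp_rot: [-3.142, -0.0, -0.297]
contact_force: [-0.2, -0.1, -0.8]
opening: 0.001
```

Call:
servo_tool([
  [0, [2, 0, 0], [0, 0, 0]],
  [0, [0, 0, 0], [0, 0, 0]],
])

```text
clock: 13.88
eef_pos: [548.8, -15.3, 71.9]
tcp_rot: [-3.142, -0.0, -0.297]
contact_force: [-0.1, 0.3, 0.0]
opening: 0.001
```

Call:
servo_tool([
  [0, [2, 0, 0], [0, 0, 0]],
  [0, [0, 0, 0], [0, 0, 0]],
])

```text
clock: 14.12
eef_pos: [550.9, -15.9, 71.9]
tcp_rot: [-3.142, -0.0, -0.297]
contact_force: [0.7, -0.2, -0.5]
opening: 0.001
```

Call:
servo_tool([
  [0, [2, 0, 0], [0, 0, 0]],
  [0, [0, 0, 0], [0, 0, 0]],
])

```text
clock: 14.38
eef_pos: [552.3, -16.4, 71.8]
tcp_rot: [3.142, 0.001, -0.297]
contact_force: [-2.4, 0.5, 0.5]
opening: 0.003
```

Call:
servo_tool([
  [0, [1, 0, 0], [0, 0, 0]],
  [0, [0, 0, 0], [0, 0, 0]],
])

```text
clock: 14.62
eef_pos: [552.4, -16.6, 71.7]
tcp_rot: [3.141, 0.002, -0.297]
contact_force: [-5.0, 2.7, 3.2]
opening: 0.002
```

Call:
servo_tool([
  [0, [-12, 0, 0], [0, 0, 0]],
  [0, [-40, 0, 0], [0, 0, 0]],
  [0, [-8, 0, -45], [0, 0, 0]],
  [0, [0, -20, -46], [0, 0, 0]],
  [0, [0, 0, 0], [0, 0, 0]],
  [0, [0, 0, 0], [0, 0, 0]],
])

```text
clock: 15.38
eef_pos: [501.5, 19.9, 162.6]
tcp_rot: [3.141, -0.0, -0.297]
contact_force: [-0.2, 0.1, 0.0]
opening: 0.001
```

Run:
```python
from h import *
im=grab_frame("wrist"); cv2.imwrite("pics/w4.png",im)
s=sense(); print(s['clock'],s['eef_pos'],s['tcp_rot'])
```

```text
15.425 [501.06290076  19.77341404 161.98135176] [ 3.14108449e+00  1.07391295e-03 -2.96899184e-01]
```

View pics/w4.png

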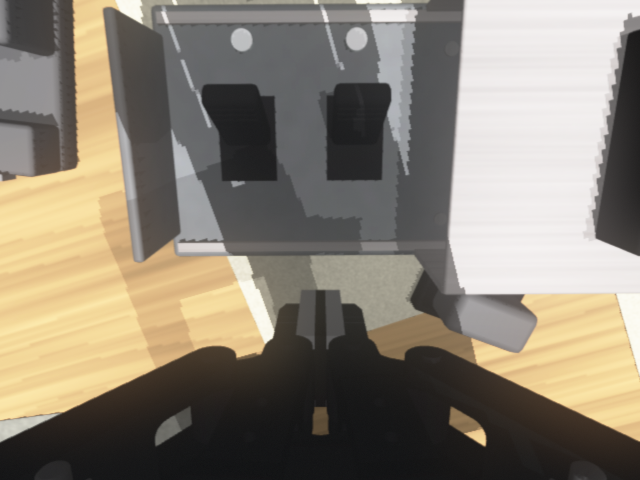

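Call:
servo_tool([
  [60, [21, 45, 0], [0, 0, 0]],
  [60, [21, 45, 0], [0, 0, 0]],
  [60, [20, 45.5, 0], [0, 0, 0]],
  [60, [0, 0, 0], [0, 0, 0]],
  [60, [0, 0, 30], [0, 0, 0]],
  [60, [0, 0, 18], [0, 0, 0]],
  [60, [0, 0, 0], [0, 0, 0]],
])

```text
clock: 16.3
eef_pos: [519.6, -126.8, 112.7]
tcp_rot: [3.141, 0.005, -0.297]
contact_force: [0.4, 0.2, 1.0]
opening: 0.699
```

Call:
servo_tool([
  [0, [0, 0, 0], [0, 0, 0]],
  [0, [0, 0, 0], [0, 0, 0]],
  [0, [0, 0, 0], [0, 0, 0]],
  [0, [0, 0, 0], [0, 0, 0]],
], force=40)

```text
clock: 16.8
eef_pos: [522.1, -127.8, 115.7]
tcp_rot: [-3.141, -0.001, -0.297]
contact_force: [-1.1, 2.0, 6.5]
opening: 0.133
```

Call:
servo_tool([
  [0, [-0.2, -25, 0], [0, 0, 0]],
  [0, [-0.3, -40, 0], [0, 0, 0]],
  [0, [-0.3, -40, 0], [0, 0, 0]],
  [0, [-0.2, -25, 0], [0, 0, 0]],
  [0, [0, -12, 0], [0, 0, 0]],
  [0, [0, 0, 0], [0, 0, 0]],
])

```text
clock: 17.55
eef_pos: [562.9, 9.3, 115.7]
tcp_rot: [-3.141, -0.001, -0.296]
contact_force: [-0.7, 2.0, 7.2]
opening: 0.13
```

Call:
servo_tool([
  [0, [0, -5, 0], [0, 0, 0]],
  [0, [0, 0, 0], [0, 0, 0]],
])

```text
clock: 17.8
eef_pos: [564.1, 13.4, 115.7]
tcp_rot: [-3.141, -0.001, -0.297]
contact_force: [-1.1, 2.4, 8.1]
opening: 0.129
```

Call:
servo_tool([
  [0, [0, -3, 0], [0, 0, 0]],
  [0, [0, 0, 0], [0, 0, 0]],
])

```text
clock: 18.05
eef_pos: [564.8, 15.6, 115.7]
tcp_rot: [3.141, -0.001, -0.297]
contact_force: [-1.3, -1.0, 8.4]
opening: 0.131
```

Call:
servo_tool([
  [0, [0, -3, 0], [0, 0, 0]],
  [0, [0, 0, 0], [0, 0, 0]],
])

```text
clock: 18.3
eef_pos: [564.8, 15.7, 115.7]
tcp_rot: [3.137, -0.0, -0.295]
contact_force: [-5.2, -17.1, 10.7]
opening: 0.129
```

Call:
servo_tool([
  [0, [0, 3, 0], [0, 0, 0]],
  [60, [0, 0, 0], [0, 0, 0]],
  [60, [0, 0, 0], [0, 0, 0]],
  [60, [0, 0, 0], [0, 0, 0]],
  [60, [0, 0, -25], [0, 0, 0]],
  [60, [0, 0, -60], [0, 0, 0]],
  [60, [-40, 0, -40], [0, 0, 0]],
  [60, [0, 0, 0], [0, 0, 0]],
])

```text
clock: 19.3
eef_pos: [526.3, 28.3, 242.9]
tcp_rot: [-3.14, -0.004, -0.296]
contact_force: [-0.0, -0.6, 0.4]
opening: 0.702
```

Run:
```python
from h import *
im=grab_frame("wrist"); cv2.imwrite("pics/w5.png",draw(im,"wrist",[540.5,-60.9,-.290],80,1))
s=sense(); print(s['clock'],s['eef_pos'],s['contact_force'])
```

```text
19.35 [526.51397321  27.94549654 241.19151828] [ 0.47364073 -0.55786007 -0.23818392]
```

View pics/w5.png

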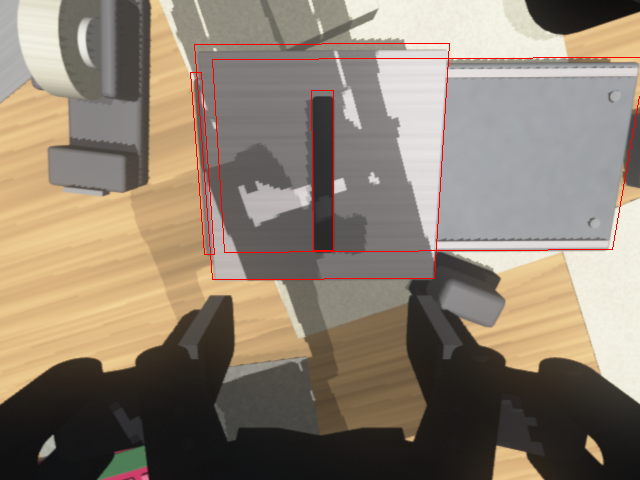

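The cover is shut: the rib at pixel (323,170) matches the wireframe drawn for the fully shut position, and the gripper is clear of everything.

```bash
python3 -c "from rig import *; print(sign_off())"
```

```text
the job is handed in; nothing more can be done
None
```

The job is done and handed in at about 19 s on the robot's clock. Both levers are on and the cover is fully shut.

- **Opening:** I gripped the cover's rib and slid it until it hit the open stop.
- **Left lever:** A gentle touch met it at box x of about -42 mm with about 4 N, which means off. I pushed it away from the robot and it snapped over to on.
- **Right lever:** There was no contact where an off lever would be. I met it at box x of about -1 mm with about 6 N, which means it was already on, so I did not throw it.
- **Closing:** A wrist picture showed both levers leaning away. I then slid the cover 150 mm back to its shut stop, let go and lifted clear.

**Last checks:** The final wrist picture matched the outline drawn for the fully shut cover, and the force reading was about zero. The tape dispenser and stamp looked undisturbed; I did not check the other things on the counter by a before-and-after measurement.

**One disagreement:** My first position for the box, from the wrist camera, was about 7 mm off compared with the scene camera and a closer view. I corrected it before gripping, and the cover's open stop agreed with the new value.

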